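# Hold the lid down on an export case while it is screwed

## Robot

A 7-joint arm with a two-finger parallel gripper is mounted at the origin on the work surface. World frame = base frame: x ahead of the robot, y to its left, z up, the work surface at z = 0. Lengths are in mm, angles in rad, forces in N, time in s.
With the tool pointing down it reaches from about 400 to 875 mm from the base axis. Payload 6.5 kg.
Tool frame: the origin (TCP) lies on the centre line of the jaws, within the pads' length; the fingertips stand r.tip_reach ahead of it and the grasp point (between the pads) lies 3 mm ahead of it (r.tip_reach is the distance from the TCP to the fingertips, in mm); z points along the fingers, y is the direction in which the jaws open and shut (so a half turn about z gives the same grasp; the last joint's range is limited). The gripper opens to 85 mm and grips with 20 to 120 N. Pads are 22 mm wide; open, the fingers measure 114 mm over their backs; the gripper's body (76 mm by 85 mm) begins 54 mm behind the grasp point. The pads swing forward as they close: fully open they stand 13 mm farther back than shut.
Start: joints at [1.168, 0.536, -0.004, 1.538, 0.003, 1.067, -0.071], TCP at [214.801, -613.474, 253.29] pointing down, gripper open.
Joint ranges: [-2.7, 2.7], [-0.37, 2.16], [-1.27, 1.26], [0.24, 2.4], [-1.31, 4.45], [0.19, 1.91], [-2.76, 2.76]. Speed limits (rad/s): [2.39, 2.39, 3.14, 3.14, 3.14, 3.14, 3.14].

## Interface

Orientations are given as a unit quaternion [x, y, z, w].
In Python, from rig import r gives the robot as it stands.
- The arm moves only by the shell command python3 -m inch 'ROWS' [FORCE]. ROWS is JSON, a list of rows, each an object with "offset": the shift along the tool's x, y, z in cm, a list of three; "turn": the turn about the tool's z in degrees; "jaw": the opening, from -1 (shut) to 1 (fully open), so that 0 is half open. In form: [{"offset": [tx, ty, tz], "turn": turn, "jaw": jaw}, ...]. A call has 1 to 20 rows; each row shifts and turns the commanded pose from where the row before left it, along the tool's axes as they then stand; what a row does not reach is not made up. A row lasts 1/8 s, in which the tool goes at most 62.5 mm and 10.7 degrees, less where a joint would pass 70% of its speed; a pose out of reach is approached as far as the arm can. A call with a gripper value outside its range is refused whole. The fingers move at their own pace and stop on an object; FORCE is the grip in N (left out, the last holds). Time passes only in rows, so rows that do not move let the fingers close. It gives the time, the measured TCP pose, the force and the opening at its end, in the units of the state.
- r.state(): the state, without advancing time (a new reading comes with each control period).
- r.capture(name): name is "scene" or "side" or "wrist"; returns the picture (400x640x3 uint8, red, green, blue); there is no depth.
- r.calibration(name): a dict with "camera_matrix" (3x3 intrinsics, pixels), "xyz" and "rotation" of the camera in the world. Camera axes: x right, y down, z forward; pixel columns grow to the right and rows downward; lengths in mm; the calibration is good to about 2 mm. A picture is of the moment at which its call begins: read the wrist's pose just before it. calibration takes no time and is no camera call; for the wrist camera it gives the pose at the moment of the call.
- r.sign_off(): hands the job in, once; it reports no verdict.
The state is a dict: "time_s": time; "qpos": joint angles; "dq": joint speeds; "joint_efforts": joint torques, N m; "position": TCP position; "eef_rot": TCP orientation; "contact_force": force on the tool from outside, world axes, zero at the start; "ft_torque": the same for the moment, N m; "grip_width": finger opening in mm.
Only numpy, scipy, OpenCV 4.12 (cv2) and the standard library are available. Lean on these libraries where they do the work, as an engineer would, in place of code of your own. Each camera call takes 0.05 s, during which the arm holds its last target.

## Task

At the dispatch counter a small plywood export case is packed and open, and its lid lies beside it: take the lid by the batten on its top and set it on the case, long sides matching (either way round), level, with the cleats under it inside the case walls. Then be the third hand for a colleague who will drive the screws: push the lid evenly down on the rubber seal with a steady push of about 12 N, hold that for at least three seconds, and finish still pressing, without letting go. Do not squash the seal flat, and leave the driver, screw tray, tape roll and scanner where they are.

Things in the scene. Friction and masses are not known exactly. Their poses are not given: they have to be found in the camera images.
- lid_grip (a point): Centre of the pine batten across the middle of the loose lid's top, half-way up it, over the lid's middle. Batten 38 wide, 30 high, 190 mm long, along x. This point is 15 mm below the batten's top, 15 above the plate's upper face, 24 above the plate's underside, 46 above the feet of the cleats. x along the lid's short side, y along its long side, z up.
- lid: The loose lid: plywood plate 190 x 260 x 9 mm, batten on top, two pine cleats below it (22 mm high, one along each short end, 5 mm of play inside the case walls all round); 0.34 to 0.53 kg, balanced about its middle. Starts flat on the counter on its cleats, batten up. Origin in the middle, level with the cleats' feet.
- case_rim (a point): Centre of the open case's mouth, level with the top of its walls, 150 mm above the counter; x along the short side, y along the long side, z up. A black rubber seal stands 12 mm above this level all round on the walls, so a level lid first touches it when lid_grip is 36 mm above this point; the goods inside stay 49 mm below it.
- case: The packed plywood export case, heavy, does not move: 190 x 260 mm outside, walls 12 mm, mouth 166 x 236 mm, pine battens on the short ends add 18 mm each. Origin in the middle of its underside on the counter, axes as case_rim.
- seal_near (a joint): How far the black rubber seal on the long side, case -x is squeezed down, in m: 0 free, 0.010 flat. It is 12 mm wide and springy, 0.75 N per mm (the four sides together 3 N per mm, so the lid's weight alone squeezes them 1 to 2 mm).
- seal_far (a joint): How far the black rubber seal on the long side, case +x is squeezed down, in m: 0 free, 0.010 flat. It is 12 mm wide and springy, 0.75 N per mm (the four sides together 3 N per mm, so the lid's weight alone squeezes them 1 to 2 mm).
- seal_left (a joint): How far the black rubber seal on the short side, case +y is squeezed down, in m: 0 free, 0.010 flat. It is 12 mm wide and springy, 0.75 N per mm (the four sides together 3 N per mm, so the lid's weight alone squeezes them 1 to 2 mm).
- seal_right (a joint): How far the black rubber seal on the short side, case -y is squeezed down, in m: 0 free, 0.010 flat. It is 12 mm wide and springy, 0.75 N per mm (the four sides together 3 N per mm, so the lid's weight alone squeezes them 1 to 2 mm).
- driver: Cordless driver standing on its battery, about 185 mm tall, 210 mm long; bystander. Origin under its battery.
- screw_tray: Black plastic tray of screws, 120 x 85 x 30 mm; bystander. Origin under its middle.
- tape_roll: Roll of packing tape lying flat, 100 mm across, 48 mm high; bystander. Origin under its middle.
- scanner: Hand scanner on a gooseneck stand, base 130 mm across, about 235 mm tall; bystander. Origin under its base.

How it is judged (in metres and radians):
On the way, in this order (a step that is already met when the one before it is completed fails the run):
1. the lid is lifted off the counter (distance of lid_grip from where it was at the start of the episode above 0.05 m and contact force between lid and the fingers above 1 N and height (world z) of lid_grip above 0.12 m), for 0.1 s.
2. the lid comes to sit on the seal: over the case, square to it, level, cleats inside the walls (horizontal distance between lid_grip and case_rim below 0.009 m and angle between the y axis of lid_grip and the y axis of case_rim, either way round below 0.09 rad and angle between lid_grip's own z axis and vertical below 0.09 rad and z of lid_grip in the frame of case_rim below 0.0385 m).
3. the lid is pressed level on all four sides of the seal, 9 to 21 N on the seal (lid weight included), without a break for 3 s (horizontal distance between lid_grip and case_rim below 0.009 m and angle between the y axis of lid_grip and the y axis of case_rim, either way round below 0.09 rad and angle between lid_grip's own z axis and vertical below 0.04 rad and contact force between lid and case between 9 and 21 N and contact force between the fingers and lid above 3 N and value of joint each of seal_near, seal_far, seal_left, seal_right above 0.0015 m), for 3 s.
At the end, for the whole second after the job is handed in: Still holding: lid on the case (middle within 9 mm, sides within 0.09 rad either way round, level within 0.04 rad), pressed by the fingers, 9 to 21 N between lid and case (lid weight included), every side of the seal squeezed over 1.5 mm (all of step 3); the arm keeps its last pose, push and grip.
It fails at once if the seal is squashed flat (any side squeezed more than 9 mm) (value of joint any of seal_near, seal_far, seal_left, seal_right above 0.009 m).
It fails at once if the cordless driver is moved more than 3 cm (distance of driver from where it was at the start of the episode above 0.03 m).
It fails at once if the screw tray is moved more than 3 cm (distance of screw_tray from where it was at the start of the episode above 0.03 m).
It fails at once if the tape roll is moved more than 3 cm (distance of tape_roll from where it was at the start of the episode above 0.03 m).
It fails at once if the scanner on its stand is moved more than 3 cm (distance of scanner from where it was at the start of the episode above 0.03 m).
It also fails if it takes over 58 s, if anything falls off the work surface, if the arm or the gripper's body presses on something with over 40 N, if the wrist force passes 120 N, or if a joint passes its speed limit or range.

## Working session

There is one attempt and no reset: what is moved stays moved. The work goes in short steps, Python scripts to look and compute and a shell command to move; the robot and the scene stay as the last step left them, time stands still between calls to the robot, and variables do not carry over. Pictures are saved under pics/ and viewed, and the job is handed in when it is done.

```bash
ls; mkdir -p pics
python3 - <<'E'
from rig import r
import cv2,json
print(r.state(), r.tip_reach)
for n in("scene","side","wrist"):
    c=r.calibration(n); print(n,c)
    cv2.imwrite(f"pics/{n}0.png",r.capture(n)[:,:,::-1])
E
```

```text
pics
{'time_s': 0.0, 'qpos': array([ 1.16779606,  0.53718157, -0.00442572,  1.5388476 ,  0.0025816 ,
        1.06732799, -0.0711792 ]), 'dq': array([ 0.00071586, -0.00031384, -0.00102807, -0.00059037,  0.00114383,
        0.00018846,  0.00033701]), 'joint_efforts': array([-2.95160180e-05, -5.83397198e+01,  1.04868896e+00, -2.59102982e+01,
        1.22861151e-02,  9.57348326e-03, -1.01832475e-05]), 'position': array([ 214.5917909 , -612.92822642,  252.41315999]), 'eef_rot': array([ 9.85847700e-01,  1.67641102e-01, -2.05964868e-04, -8.54935944e-04]), 'contact_force': array([-0.38300114, -0.04245741,  0.44478366]), 'ft_torque': array([0.00935965, 0.03297823, 0.01919015]), 'grip_width': 85.15360772929404} 22.0
scene {'camera_matrix': array([[434.03933782,   0.        , 315.49800812],
       [  0.        , 434.03933782, 206.6101366 ],
       [  0.        ,   0.        ,   1.        ]]), 'xyz': array([1360.4290992 ,  258.46707104, 1175.98169737]), 'rotation': array([ 0.55702827,  0.76413087, -0.25967203, -0.19594374])}
side {'camera_matrix': array([[436.26042193,   0.        , 326.94764055],
       [  0.        , 436.26042193, 197.15283038],
       [  0.        ,   0.        ,   1.        ]]), 'xyz': array([  53.72488641,  959.39940502, 1067.49956145]), 'rotation': array([-0.23894288,  0.87935762, -0.40027765,  0.0970272 ])}
wrist {'camera_matrix': array([[278.11726542,   0.        , 318.92916163],
       [  0.        , 278.11726542, 200.68071817],
       [  0.        ,   0.        ,   1.        ]]), 'xyz': array([ 288.25582377, -587.45490433,  373.06362903]), 'rotation': array([ 0.80574225, -0.57147105, -0.09078602,  0.1263256 ])}
```

View pics/scene0.png

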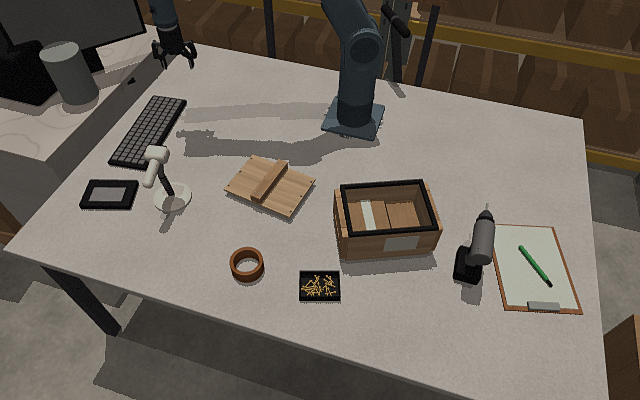

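View pics/side0.png

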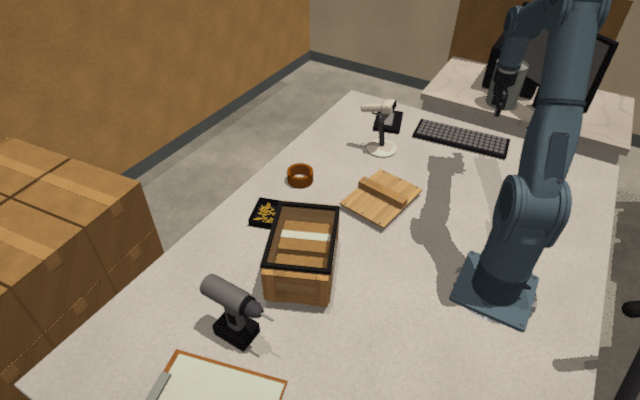

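View pics/wrist0.png

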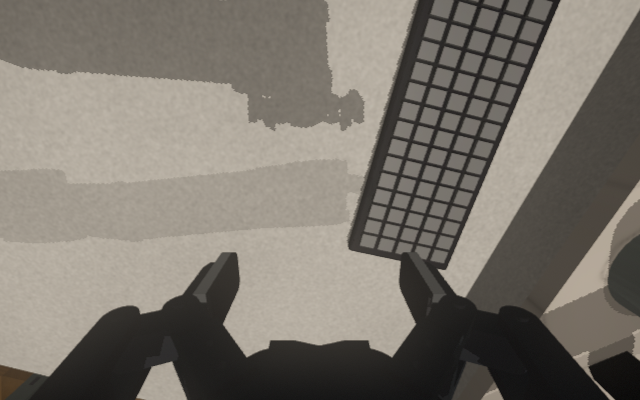

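The scene view shows the lid at about (270,185), the case mouth at (387,208), the scanner at (165,185), the tape at (247,263), the tray at (320,285) and the driver at (475,250). I'll enlarge the lid and case.

```bash
cat > h.py <<'E'
import numpy as np,cv2
from scipy.spatial.transform import Rotation as R
from rig import r
def ray(cal,u,v):
    K=cal["camera_matrix"]; d=np.linalg.solve(K,[u,v,1.]); return R.from_quat(cal["rotation"]).apply(d)
def onz(cal,uv,z):
    d=ray(cal,*uv); c=cal["xyz"]; return c+d*(z-c[2])/d[2]
def proj(cal,P):
    p=R.from_quat(cal["rotation"]).inv().apply(np.atleast_2d(P)-cal["xyz"]); q=p@cal["camera_matrix"].T; return q[:,:2]/q[:,2:]
def crop(src,dst,x0,y0,w,h,s):
    im=cv2.imread(src)[y0:y0+h,x0:x0+w]; im=cv2.resize(im,None,fx=s,fy=s,interpolation=cv2.INTER_CUBIC)
    for k in range(0,w,10):
        cv2.line(im,(k*s,0),(k*s,6),(0,0,255),1)
        if k%20==0: cv2.putText(im,str(x0+k),(k*s,16),0,.35,(0,0,255),1)
    for k in range(0,h,10):
        cv2.line(im,(0,k*s),(6,k*s),(0,0,255),1)
        if k%20==0: cv2.putText(im,str(y0+k),(8,k*s+4),0,.35,(0,0,255),1)
    cv2.imwrite(dst,im)
E
python3 - <<'E'
from h import *
crop("pics/scene0.png","pics/s_lid.png",215,145,110,80,7)
crop("pics/scene0.png","pics/s_case.png",325,170,125,95,6)
crop("pics/side0.png","pics/d_lid.png",335,160,95,75,8)
crop("pics/side0.png","pics/d_case.png",255,195,95,112,5)
E
```

```text
(no output)
```

View pics/s_lid.png

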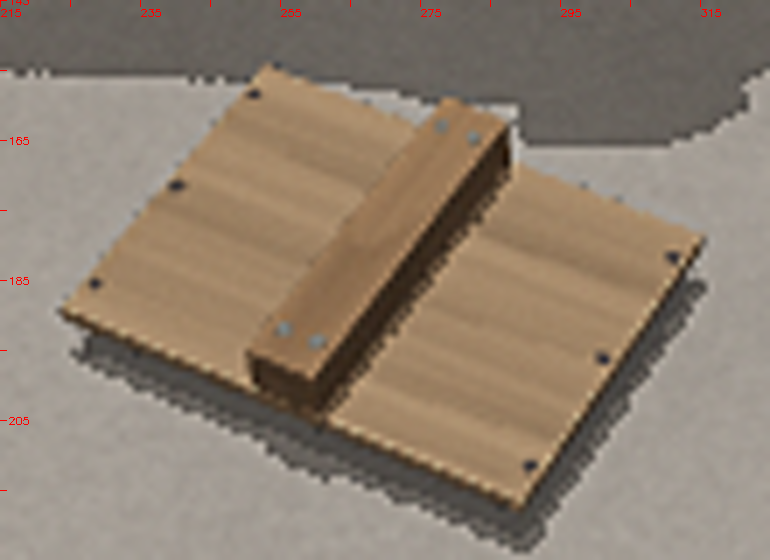

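View pics/s_case.png

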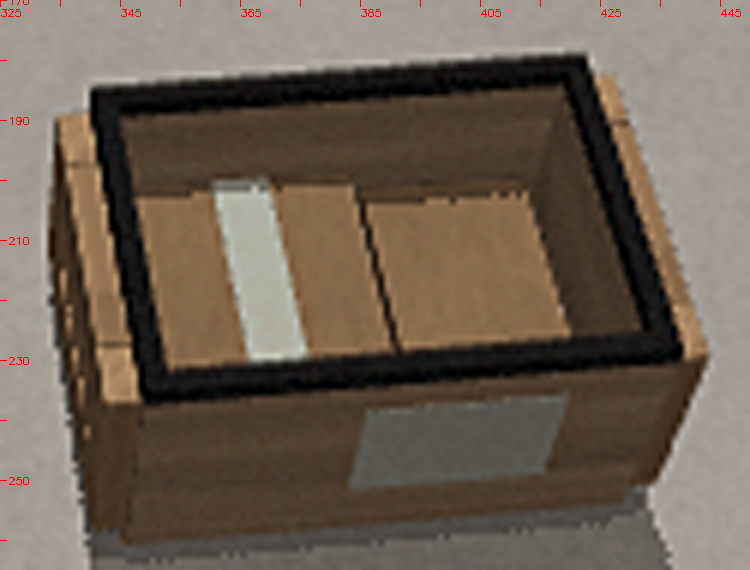

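View pics/d_lid.png

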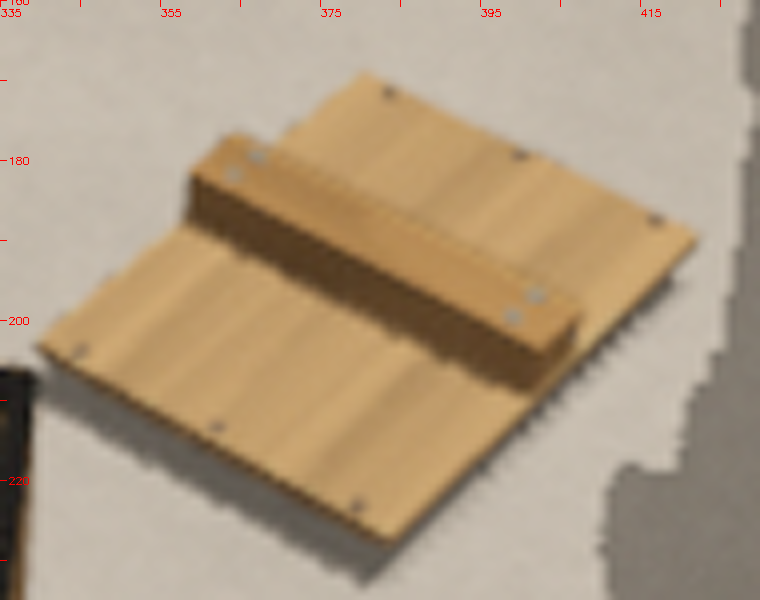

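View pics/d_case.png

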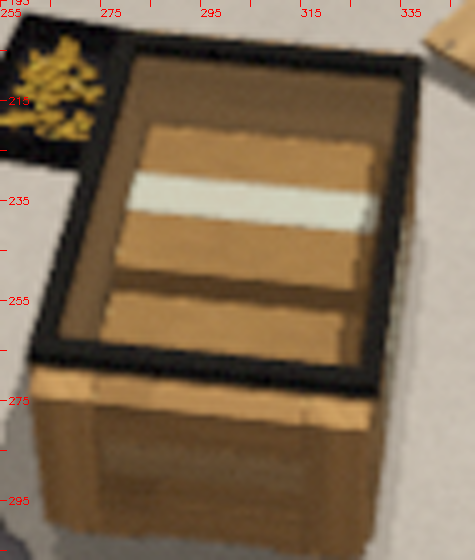

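Run:
```python
from h import *
from scipy.optimize import least_squares
S=r.calibration("scene");D=r.calibration("side")
def fit(sp,dp,z,x0,a=95,b=130):
    def res(p,full=False):
        L=np.array([[-a,b],[a,b],[a,-b],[-a,-b]]); c,s=np.cos(p[2]),np.sin(p[2])
        P=np.c_[L@np.array([[c,s],[-s,c]])+p[:2],np.full(4,z)]
        e=[]
        for cal,pts in((S,sp),(D,dp)):
            q=proj(cal,P)
            for t in pts: 
                d=q-np.array(t); i=np.argmin((d**2).sum(1)); e+=list(d[i])
        return np.array(e)
    best=min((least_squares(res,[x0[0],x0[1],t]) for t in np.linspace(-1.5,1.5,7)),key=lambda o:o.cost)
    print(best.x, np.degrees(best.x[2]),best.cost,np.round(best.fun,1))
ls=[(253,154.5),(315.5,179),(290,217),(224,189.5)];ld=[(381.5,169),(422,189.5),(384,227.5),(340,203)]
cs=[(340.5,185),(422.5,179.5),(438.5,229.5),(350,236.5)];cd=[(336.5,207),(328.5,272.5),(261,267)]
for n,cal,p,z in(("lidS",S,ls,31),("lidD",D,ld,31),("caseS",S,cs,162),("caseD",D,cd,162)):
    q=np.array([onz(cal,t,z)[:2] for t in p]);print(n,q.round().tolist(),q.mean(0).round(1),np.linalg.norm(np.diff(q,axis=0),axis=1).round())
m=np.mean([onz(S,t,31)[:2] for t in ls],0);fit(ls,ld,31,m);fit(ls,[],31,m);fit([],ld,31,m)
m=np.mean([onz(S,t,162)[:2] for t in cs],0);fit(cs,cd,162,m);fit(cs,[],162,m);fit([],cd,162,m)
# batten top centre
for cal,p in((S,[(279,159),(288,162.5),(260,199),(250.5,195)]),(D,[(364,176.5),(359,182),(407.5,199),(403,204)])):
    q=np.array([onz(cal,t,61)[:2] for t in p]);print(q.round(),q.mean(0))
for n,t in(("scanner",(172,200)),("tape",(247,270)),("tray",(320,287)),("driver",(467,268))):print(n,onz(S,t,0).round())
print(R.from_quat(r.state()["eef_rot"]).as_matrix().round(3))
```

```text
lidS [[345.0, -294.0], [388.0, -38.0], [573.0, -67.0], [532.0, -323.0]] [ 459.2 -180.5] [259. 187. 259.]
lidD [[522.0, -326.0], [342.0, -291.0], [382.0, -38.0], [566.0, -69.0]] [ 453.1 -181.2] [183. 256. 187.]
caseS [[499.0, 77.0], [397.0, 314.0], [573.0, 388.0], [675.0, 153.0]] [535.9 233. ] [259. 191. 256.]
caseD [[502.0, 83.0], [397.0, 316.0], [560.0, 391.0]] [486.3 263.2] [256. 179.]
[ 4.55693767e+02 -1.81519876e+02 -1.62902607e-01] -9.333631880130662 3.7337177519682285 [ 0.2 -0.8  0.5 -0.9 -0.2 -0.6 -0.2 -0.9 -1.5 -0.3  0.7 -0.3 -0.4 -0.1
 -1.1 -0.4]
[ 4.59071989e+02 -1.80518508e+02 -1.59743799e-01] -9.152645511631253 0.23371902669858632 [-0.1 -0.   0.5 -0.3 -0.1  0.2 -0.3 -0. ]
[ 4.53343398e+02 -1.81474786e+02 -1.66927263e-01] -9.564227672972464 1.4385838579201535 [-0.8 -0.1  1.3  0.   0.1  0.1 -0.6 -0.2]
[5.34536172e+02 2.33861655e+02 4.19805976e-01] 24.053110642867935 8.083200981984607 [-0.2  0.5 -0.  -0.5  1.4 -1.   0.2 -0.1  1.3 -1.   1.1 -0.1 -2.6 -1.3]
[5.35889338e+02 2.33073494e+02 4.07505503e-01] 23.34834544595448 0.7617741509230445 [-0.3  0.3  0.2  0.1  0.8 -0.3 -0.7 -0.2]
[5.33680909e+02 2.36435695e+02 4.36924131e-01] 25.033908689420826 4.623237026960854 [ 0.5 -0.9  1.8  0.3 -2.2  0. ]
[[ 363. -183.]
 [ 369. -146.]
 [ 554. -178.]
 [ 548. -214.]] [ 458.72322733 -180.21698785]
[[ 545. -214.]
 [ 547. -175.]
 [ 359. -180.]
 [ 363. -147.]] [ 453.53990349 -179.06583801]
scanner [ 609. -489.    0.]
tape [ 784. -133.    0.]
tray [770.  98.   0.]
driver [567. 513.   0.]
[[ 0.944  0.331 -0.001]
 [ 0.331 -0.944  0.001]
 [-0.    -0.001 -1.   ]]
```

Both cameras agree to a few mm: the lid is at about (456,-181), yaw -9.3°, and the case at (535,233), yaw about 24°. The sizes check out (259x187 and 257x191). I'll move above the lid first and check it with the wrist camera.

```bash
python3 -m inch '[{"offset":[0,0,0],"turn":9.5,"jaw":1},{"offset":[0,0,0],"turn":9.5,"jaw":1},{"offset":[0,0,0],"turn":9.6,"jaw":1},{"offset":[1.68,-4.65,0],"turn":0,"jaw":1},{"offset":[1.68,-4.65,0],"turn":0,"jaw":1},{"offset":[1.68,-4.65,0],"turn":0,"jaw":1},{"offset":[1.68,-4.65,0],"turn":0,"jaw":1},{"offset":[1.68,-4.65,0],"turn":0,"jaw":1},{"offset":[1.68,-4.65,0],"turn":0,"jaw":1},{"offset":[1.68,-4.65,0],"turn":0,"jaw":1},{"offset":[1.68,-4.65,0],"turn":0,"jaw":1},{"offset":[1.68,-4.65,0],"turn":0,"jaw":1},{"offset":[1.68,-4.65,0],"turn":0,"jaw":1},{"offset":[0,0,0],"turn":0,"jaw":1},{"offset":[0,0,0],"turn":0,"jaw":1}]' 60
python3 - <<'E'
from h import *
c=r.calibration("wrist"); s=r.state(); cv2.imwrite("pics/w1.png",r.capture("wrist")[:,:,::-1])
import pickle; pickle.dump((c,s),open("w1.pkl","wb"))
print(s["time_s"],s["position"],s["eef_rot"],c["xyz"])
crop("pics/w1.png","pics/w1b.png",180,60,300,200,2)
E
```

```text
time_s: 2.02
position: [455.3, -182.3, 253.1]
eef_rot: [0.997, -0.081, -0.0, 0.0]
contact_force: [-0.7, -0.1, 0.1]
grip_width: 85.4
2.025 [ 455.2875424  -182.29461118  253.10369839] [ 9.96700629e-01 -8.11645930e-02 -3.43264350e-04  2.16933522e-04] [ 532.31302833 -195.24590425  373.61675362]
```

View pics/w1.png

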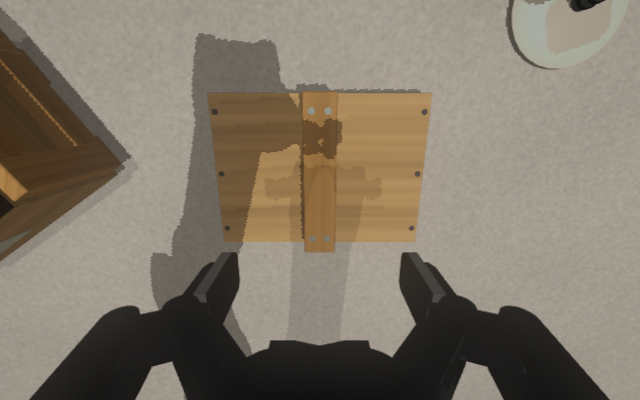

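Wrist view: the lid is square in the picture, with plate corners at about (208,93), (432,93), (415,242) and (224,242). The batten top runs from (319,93) to (320,252).

Run:
```python
from h import *
import pickle
c,s=pickle.load(open("w1.pkl","rb"))
q=np.array([onz(c,t,31)[:2] for t in[(208,93),(432,93),(415,242),(224,242)]]);print(q.round(1),q.mean(0),np.linalg.norm(np.diff(q,axis=0),axis=1))
e=q[0]-q[1];print(np.degrees(np.arctan2(-e[0],e[1])), np.degrees(np.arctan2(-(q[3]-q[2])[0],(q[3]-q[2])[1])))
b=np.array([onz(c,t,61)[:2] for t in[(302.5,93),(336.5,93),(335,252),(305,252)]]);print(b.round(1),b.mean(0))
M=R.from_quat(s["eef_rot"]).as_matrix();print(np.degrees(np.arctan2(M[1,0],M[0,0])))
crop("pics/w1.png","pics/w1b.png",195,80,250,185,3)
```

```text
[[ 572.   -72.6]
 [ 530.3 -326.9]
 [ 343.4 -296.8]
 [ 385.5  -40.4]] [ 457.78603828 -184.18961765] [257.74379426 189.33901027 259.81320983]
-9.32061546115957 -9.333342088550149
[[ 552.5 -181.2]
 [ 546.7 -216.4]
 [ 362.3 -187.9]
 [ 368.4 -150.7]] [ 457.4597212  -184.07204425]
-9.311029259966965
```

View pics/w1b.png

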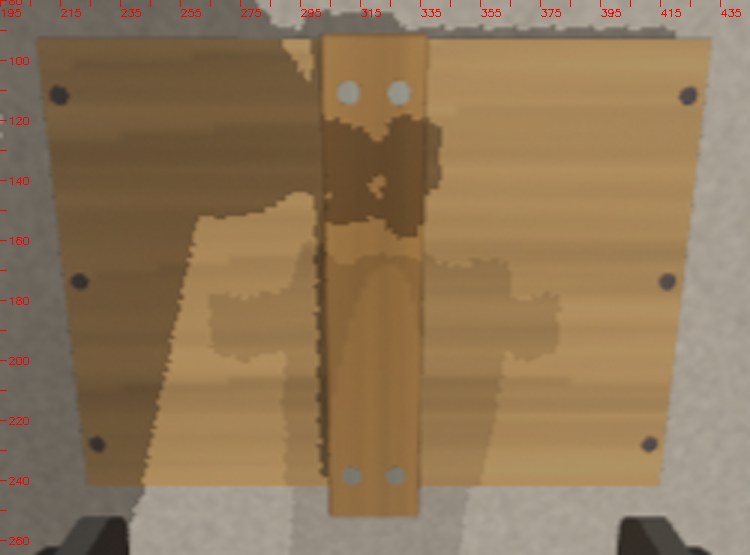

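The grasp point averages (457,-183) and the yaw already matches (-9.31° vs -9.32°). Before grasping, I'll look straight down at the empty case, because a held lid would hide it.

```bash
python3 -m inch '[{"offset":[0,0,-2],"turn":-8.3,"jaw":1},{"offset":[0,0,-2],"turn":-8.3,"jaw":1},{"offset":[0,0,-2],"turn":-8.3,"jaw":1},{"offset":[0,0,-2],"turn":-8.3,"jaw":1},{"offset":[2.31,-3.47,0],"turn":0,"jaw":1},{"offset":[2.31,-3.47,0],"turn":0,"jaw":1},{"offset":[2.31,-3.47,0],"turn":0,"jaw":1},{"offset":[2.31,-3.47,0],"turn":0,"jaw":1},{"offset":[2.31,-3.47,0],"turn":0,"jaw":1},{"offset":[2.31,-3.47,0],"turn":0,"jaw":1},{"offset":[2.31,-3.47,0],"turn":0,"jaw":1},{"offset":[2.31,-3.47,0],"turn":0,"jaw":1},{"offset":[2.31,-3.47,0],"turn":0,"jaw":1},{"offset":[2.31,-3.47,0],"turn":0,"jaw":1},{"offset":[0,0,0],"turn":0,"jaw":1},{"offset":[0,0,0],"turn":0,"jaw":1}]'
python3 - <<'E'
from h import *
c=r.calibration("wrist"); s=r.state(); cv2.imwrite("pics/w2.png",r.capture("wrist")[:,:,::-1])
import pickle; pickle.dump((c,s),open("w2.pkl","wb"))
print(s["time_s"],s["position"],s["eef_rot"],c["xyz"])
crop("pics/w2.png","pics/w2b.png",170,50,300,225,2)
im=cv2.imread("pics/w2.png")[50:275,170:470]
cv2.imwrite("pics/w2b.png",cv2.resize(im,None,fx=2.6,fy=2.6,interpolation=cv2.INTER_CUBIC))
E
```

```text
time_s: 4.08
position: [526.8, 227.0, 332.9]
eef_rot: [0.979, 0.206, -0.0, 0.001]
contact_force: [0.6, -1.1, 0.4]
grip_width: 85.4
4.075 [526.83890758 226.9886829  332.88366721] [ 9.78578212e-01  2.05873941e-01 -3.84777168e-04  6.74059230e-04] [598.2109749  258.56428551 453.37495549]
```

View pics/w2.png

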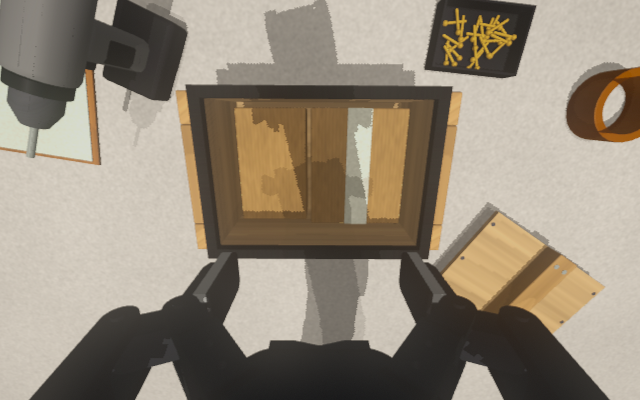

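View pics/w2b.png

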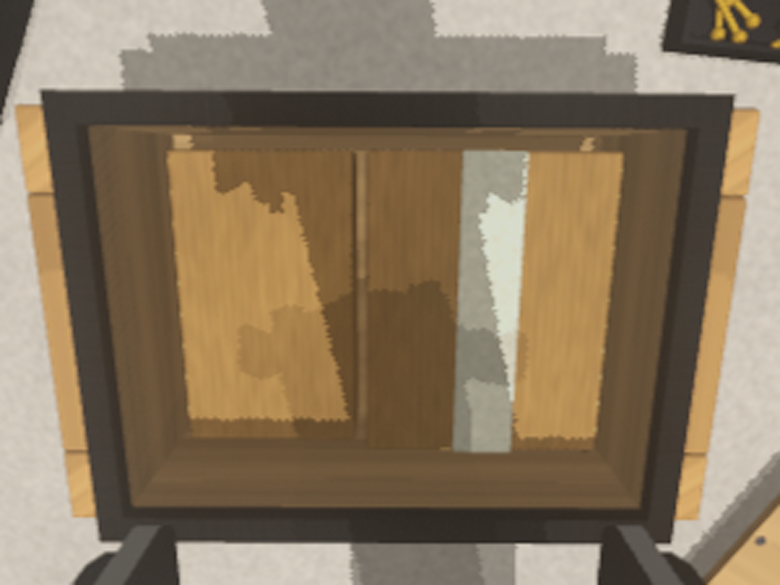

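The wrist view shows the seal's outer corners at (186.2,85), (452.3,86.9), (428.5,258.8) and (208.5,257.7).

Run:
```python
from h import *
import pickle
from scipy.optimize import least_squares
c,s=pickle.load(open("w2.pkl","rb"))
px=np.array([(186.2,85),(452.3,86.9),(428.5,258.8),(208.5,257.7)])
for z in(162,):
    q=np.array([onz(c,t,z)[:2] for t in px]);print(q.round(1),q.mean(0),np.linalg.norm(np.diff(q,axis=0),axis=1))
    for e in(q[0]-q[1],q[3]-q[2]):print(np.degrees(np.arctan2(-e[0],e[1])))
L=np.array([[95,130],[95,-130],[-95,-130],[-95,130]])
def f(p):
    co,si=np.cos(p[2]),np.sin(p[2]);P=np.c_[L@np.array([[co,si],[-si,co]])+p[:2],np.full(4,162)];return (proj(c,P)-px).ravel()
o=least_squares(f,[535,233,.41]);print(o.x,np.degrees(o.x[2]),o.fun.round(1))
M=R.from_quat(s["eef_rot"]).as_matrix();print(np.degrees(np.arctan2(M[1,0],M[0,0])))
print("scanner/tape n/a");
```

```text
[[568.  385.7]
 [670.6 148.4]
 [497.9  72.7]
 [394.8 311.1]] [532.84954616 229.50124154] [258.50965499 188.53056722 259.6983023 ]
23.37492943150795
23.403175902651505
[5.32531522e+02 2.29396776e+02 4.08760893e-01] 23.420273999273608 [-0.7 -0.3  0.9 -0.5 -0.1  0.7 -0.1  0.8]
23.76130004958645
scanner/tape n/a
```

The wrist fit gives the case at (532.6,229.4), yaw 23.4°. The fixed cameras said (534.5,233.9), so there's a few mm of camera bias, which I'll resolve once the lid is in hand. Next I'll go back and descend on the lid.

```bash
python3 -m inch '[{"offset":[-2.29,3.47,0],"turn":0,"jaw":1},{"offset":[-2.29,3.47,0],"turn":0,"jaw":1},{"offset":[-2.29,3.47,0],"turn":0,"jaw":1},{"offset":[-2.29,3.47,0],"turn":0,"jaw":1},{"offset":[-2.29,3.47,0],"turn":0,"jaw":1},{"offset":[-2.29,3.47,0],"turn":0,"jaw":1},{"offset":[-2.29,3.47,0],"turn":0,"jaw":1},{"offset":[-2.29,3.47,0],"turn":0,"jaw":1},{"offset":[-2.29,3.47,0],"turn":0,"jaw":1},{"offset":[-2.29,3.47,0],"turn":0,"jaw":1},{"offset":[0,0,2],"turn":8.3,"jaw":1},{"offset":[0,0,2],"turn":8.3,"jaw":1},{"offset":[0,0,2],"turn":8.3,"jaw":1},{"offset":[0,0,2],"turn":8.2,"jaw":1},{"offset":[0,0,4],"turn":0,"jaw":1},{"offset":[0,0,4],"turn":0,"jaw":1},{"offset":[0,0,4],"turn":0,"jaw":1},{"offset":[0,0,3],"turn":0,"jaw":1},{"offset":[0,0,0],"turn":0,"jaw":1},{"offset":[0,0,0],"turn":0,"jaw":1}]'
```

```text
time_s: 6.62
position: [457.8, -182.0, 104.4]
eef_rot: [0.997, -0.081, 0.001, 0.0]
contact_force: [0.8, -0.0, -0.2]
grip_width: 85.6
```

```bash
python3 -m inch '[{"offset":[0,0,1.5],"turn":0,"jaw":1},{"offset":[0,0,1.5],"turn":0,"jaw":1},{"offset":[0,0,1.6],"turn":0,"jaw":1},{"offset":[0,0,0],"turn":0,"jaw":1},{"offset":[0,0,0],"turn":0,"jaw":-0.02},{"offset":[0,0,0],"turn":0,"jaw":-0.02},{"offset":[0,0,0],"turn":0,"jaw":-0.02}]' 60
python3 - <<'E'
from h import *
s=r.state();print(s["time_s"],s["position"],s["grip_width"],s["contact_force"])
E
```

```text
time_s: 7.5
position: [457.9, -181.2, 57.7]
eef_rot: [0.997, -0.08, 0.0, 0.0]
contact_force: [0.1, 0.1, 0.7]
grip_width: 41.6
7.5 [ 457.86880007 -181.20864936   57.69026073] 41.5830902295626 [0.07056565 0.11235637 0.73292227]
```

```bash
python3 -m inch '[{"offset":[0,0,0],"turn":0,"jaw":-1},{"offset":[0,0,0],"turn":0,"jaw":-1},{"offset":[0,0,0],"turn":0,"jaw":-1},{"offset":[0,0,0],"turn":0,"jaw":-1}]' 90
python3 - <<'E'
from h import *
s=r.state();print(s["time_s"],s["position"],s["grip_width"],s["contact_force"],s["ft_torque"])
E
```

```text
time_s: 8.0
position: [457.9, -181.5, 58.1]
eef_rot: [0.997, -0.08, 0.0, 0.0]
contact_force: [-2.3, -1.4, 6.9]
grip_width: 36.7
8.0 [ 457.87161516 -181.50727838   58.09889824] 36.68489808908789 [-2.34445032 -1.36191237  6.85470382] [-0.14497339  0.38767639 -0.03881915]
```

Gripped at 36.7 mm, against a 38 mm batten. Next I'll lift and look.

```bash
python3 -m inch '[{"offset":[0,0,-1],"turn":0,"jaw":-1},{"offset":[0,0,-2.5],"turn":0,"jaw":-1},{"offset":[0,0,-3],"turn":0,"jaw":-1},{"offset":[0,0,-3],"turn":0,"jaw":-1},{"offset":[0,0,-3],"turn":0,"jaw":-1},{"offset":[0,0,-3],"turn":0,"jaw":-1},{"offset":[0,0,-3],"turn":0,"jaw":-1},{"offset":[0,0,-3],"turn":0,"jaw":-1},{"offset":[0,0,-2],"turn":0,"jaw":-1},{"offset":[0,0,0],"turn":0,"jaw":-1},{"offset":[0,0,0],"turn":0,"jaw":-1}]'
python3 - <<'E'
from h import *
import pickle
c=r.calibration("wrist"); s=r.state(); cv2.imwrite("pics/w3.png",r.capture("wrist")[:,:,::-1])
pickle.dump((c,s),open("w3.pkl","wb"))
print(s["time_s"],s["position"],s["eef_rot"],s["grip_width"],s["contact_force"],s["ft_torque"])
cv2.imwrite("pics/d3.png",r.capture("side")[:,:,::-1])
im=cv2.imread("pics/d3.png")[60:240,300:480];cv2.imwrite("pics/d3b.png",cv2.resize(im,None,fx=3,fy=3))
E
```

```text
time_s: 9.38
position: [456.6, -180.6, 291.2]
eef_rot: [0.997, -0.08, -0.001, -0.0]
contact_force: [-0.1, 0.7, -5.1]
grip_width: 36.4
9.375 [ 456.64889637 -180.60081757  291.22832612] [ 9.96781061e-01 -8.01649867e-02 -1.01774624e-03 -2.36550563e-04] 36.36371742234697 [-0.14270172  0.7097239  -5.1244404 ] [0.03406252 0.04684591 0.04493699]
```

View pics/w3.png

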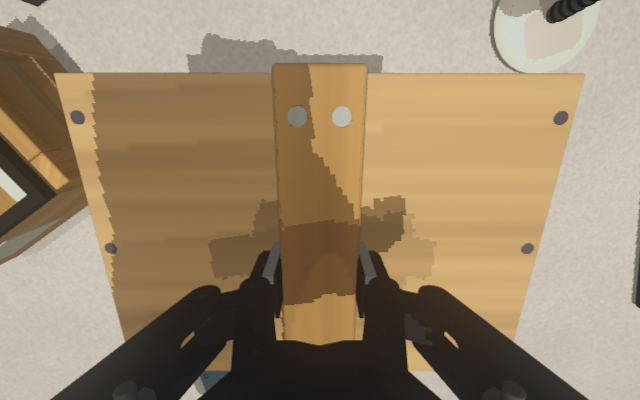

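View pics/d3b.png

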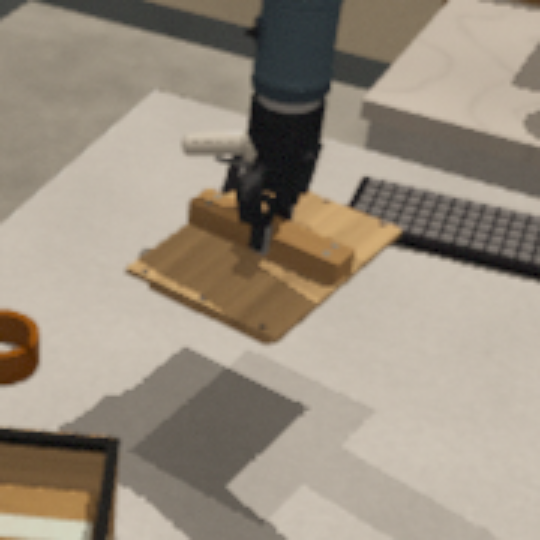

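The lid is held and looks level, with about 5.1 N hanging on the wrist. I'll enlarge the picture for a pose of the lid in the tool frame.

Run:
```python
from h import *
im=cv2.imread("pics/w3.png")
def c(x,y,w,h):return cv2.resize(im[y:y+h,x:x+w],(400,300),interpolation=cv2.INTER_CUBIC)
cv2.imwrite("pics/w3c.png",np.vstack([np.hstack([c(40,55,60,45),c(550,55,60,45)]),np.hstack([c(260,45,120,90),c(480,345,60,45)])]))
```

```text
(no output)
```

View pics/w3c.png

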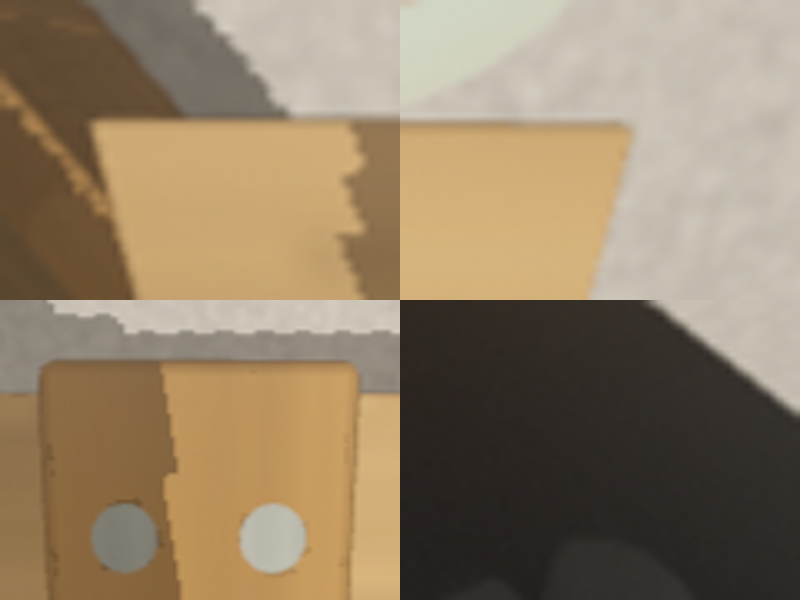

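Run:
```python
from h import *
im=cv2.imread("pics/w3.png")
def c(x,y,w,h):return cv2.resize(im[y:y+h,x:x+w],(400,300),interpolation=cv2.INTER_CUBIC)
cv2.imwrite("pics/w3d.png",np.vstack([np.hstack([c(100,320,60,45),c(490,310,60,45)]),np.hstack([c(405,345,60,45),c(230,345,60,45)])]))
```

```text
(no output)
```

View pics/w3d.png

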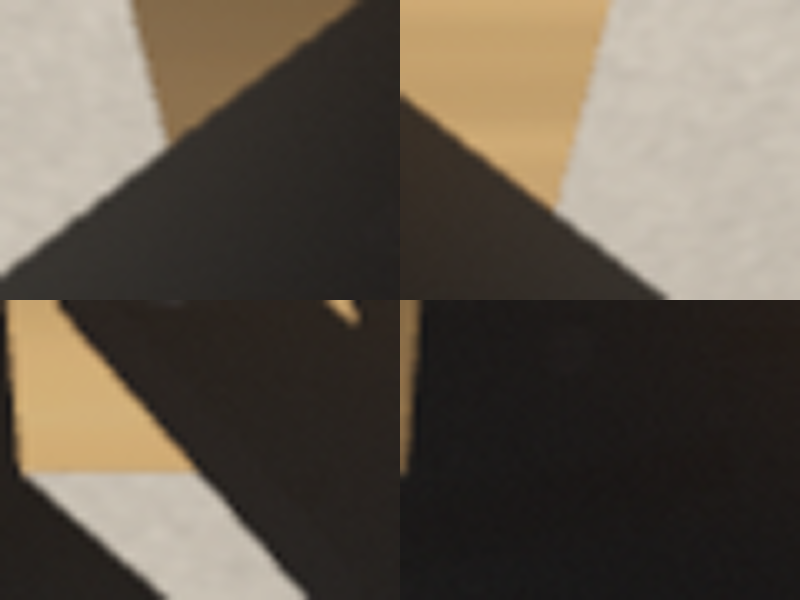

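Run:
```python
from h import *
import pickle
from scipy.optimize import least_squares
c,s=pickle.load(open("w3.pkl","rb"))
cu=lambda P:proj(c,P)
def line(a,b,p):
    a,b=cu(a)[0],cu(b)[0];d=(b-a)/np.linalg.norm(b-a);return d[0]*(p[1]-a[1])-d[1]*(p[0]-a[0])
def f(p):
    Rm=R.from_euler("ZYX",p[3:]);T=lambda *l:Rm.apply(np.array([l],float)-[0,0,46])+p[:3]
    e=[]
    for l,px in(((95,130,31),(53.8,73)),((95,-130,31),(585,73.4)),((95,19,61),(272,63.6)),((95,-19,61),(367.4,63.6))): e+=list(cu(T(*l))[0]-px)
    e.append(line(T(95,130,31),T(-95,130,31),(124.7,341)));e.append(line(T(95,-130,31),T(-95,-130,31),(513.2,341.5)))
    e.append(line(T(-95,-130,31),T(-95,130,31),(420,370.5)))
    return np.array(e)
o=least_squares(f,[457,-182,280,-.16,0,0]);print(o.x.round(2),np.degrees(o.x[3:]),o.fun.round(1))
M=R.from_quat(s["eef_rot"]).as_matrix();d=o.x[:3]-s["position"];print("lid_grip in tool",M.T@d,"toolyaw",np.degrees(np.arctan2(M[1,0],M[0,0])), M[:,2])
```

```text
[ 4.5703e+02 -1.8124e+02  2.7826e+02 -1.6000e-01  0.0000e+00  0.0000e+00] [-9.2427192   0.26824972  0.0546332 ] [ 0.2  0.3 -0.3  0.3 -1.4 -0.3  1.4 -0.2  0.3 -0.1  0.1]
lid_grip in tool [ 0.5004587   0.57348372 12.96795296] toolyaw -9.196085240145653 [-1.99101421e-03  6.34753471e-04 -9.99997816e-01]
```

The fit shows lid_grip within 0.6 mm of the tool axis, 13 mm ahead of the TCP, and level to 0.3°. Now I'll carry it over the case and stay above the seal.

```bash
python3 -m inch '[{"offset":[0,0,0],"turn":-5,"jaw":-1},{"offset":[0,0,0],"turn":-8,"jaw":-1},{"offset":[0,0,0],"turn":-8,"jaw":-1},{"offset":[0,0,0],"turn":-7,"jaw":-1},{"offset":[0,0,0],"turn":-4.6,"jaw":-1},{"offset":[1.3,-1.93,0],"turn":0,"jaw":-1},{"offset":[1.95,-2.9,0],"turn":0,"jaw":-1},{"offset":[1.95,-2.9,0],"turn":0,"jaw":-1},{"offset":[1.95,-2.9,0],"turn":0,"jaw":-1},{"offset":[1.95,-2.9,0],"turn":0,"jaw":-1},{"offset":[1.95,-2.9,0],"turn":0,"jaw":-1},{"offset":[1.95,-2.9,0],"turn":0,"jaw":-1},{"offset":[1.95,-2.9,0],"turn":0,"jaw":-1},{"offset":[1.95,-2.9,0],"turn":0,"jaw":-1},{"offset":[1.95,-2.9,0],"turn":0,"jaw":-1},{"offset":[1.95,-2.9,0],"turn":0,"jaw":-1},{"offset":[1.95,-2.9,0],"turn":0,"jaw":-1},{"offset":[0.65,-0.97,0],"turn":0,"jaw":-1},{"offset":[0,0,0],"turn":0,"jaw":-1},{"offset":[0,0,0],"turn":0,"jaw":-1}]'
```

```text
time_s: 11.98
position: [534.2, 229.6, 291.8]
eef_rot: [0.979, 0.202, -0.001, 0.001]
contact_force: [0.2, -0.7, -4.9]
grip_width: 36.4
```

```bash
python3 -m inch '[{"offset":[0,0,2],"turn":0,"jaw":-1},{"offset":[0,0,2],"turn":0,"jaw":-1},{"offset":[0,0,1],"turn":0,"jaw":-1},{"offset":[0,0,0],"turn":0,"jaw":-1},{"offset":[0,0,0],"turn":0,"jaw":-1}]'
python3 - <<'E'
from h import *
s=r.state()
print(s["time_s"],s["position"],s["eef_rot"],s["grip_width"],s["contact_force"],s["ft_torque"])
M=R.from_quat(s["eef_rot"]).as_matrix();print(np.degrees(np.arctan2(M[1,0],M[0,0])),M[:,2])
for n in("scene","side","wrist"):cv2.imwrite(f"pics/{n}4.png",r.capture(n)[:,:,::-1])
crop("pics/scene4.png","pics/s4.png",325,130,130,130,6 if 0 else 4)
im=cv2.imread("pics/scene4.png")[140:260,325:455];cv2.imwrite("pics/s4.png",cv2.resize(im,None,fx=5,fy=5,interpolation=cv2.INTER_CUBIC)[:600])
im=cv2.imread("pics/side4.png")[160:310,240:370];cv2.imwrite("pics/d4.png",cv2.resize(im,None,fx=4,fy=4,interpolation=cv2.INTER_CUBIC)[:600])
E
```

```text
time_s: 12.6
position: [534.7, 231.3, 243.1]
eef_rot: [0.979, 0.203, 0.001, -0.0]
contact_force: [0.9, -0.3, -4.4]
grip_width: 36.3
12.6 [534.65383507 231.32622002 243.09558768] [ 9.79271762e-01  2.02549793e-01  6.22327338e-04 -1.00716747e-04] 36.29635055545038 [ 0.88615408 -0.25251512 -4.43981603] [-0.02865187  0.03842008  0.02051317]
23.37221419876356 [ 1.17805486e-03  4.49362680e-04 -9.99999205e-01]
```

View pics/s4.png

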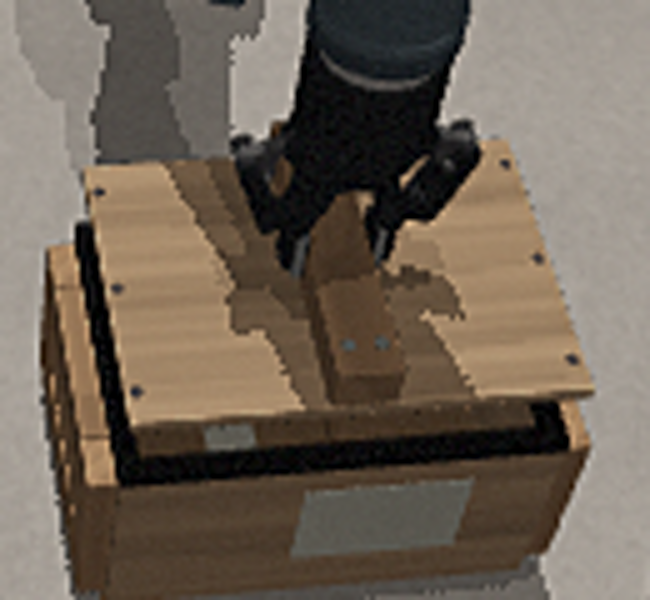

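View pics/d4.png

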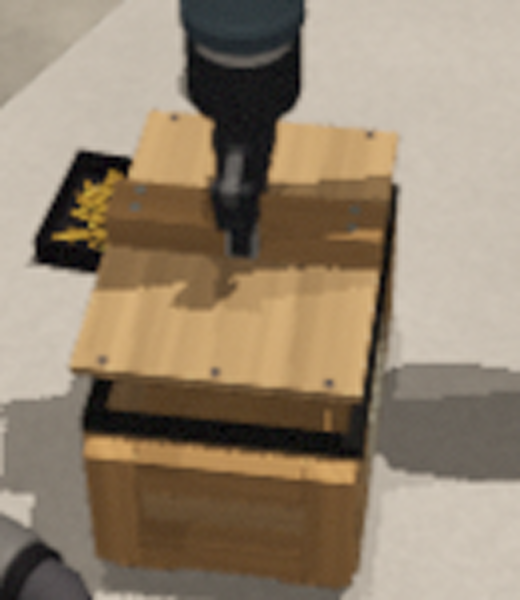

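View pics/wrist4.png

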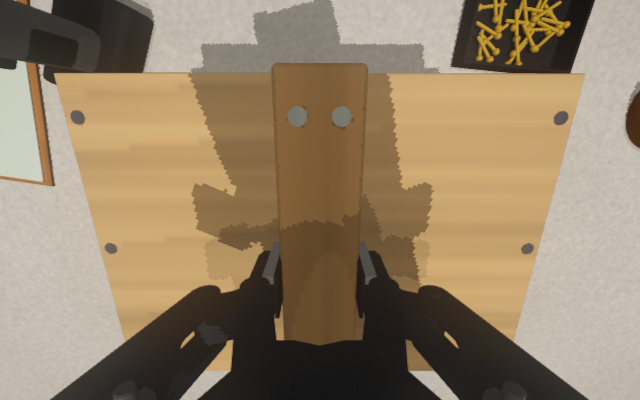

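Run:
```python
from h import *
from scipy.optimize import least_squares
S=r.calibration("scene");D=r.calibration("side")
def fit(cal,pts,z,x0,fixyaw=None):
    L=np.array([[-95,-130],[-95,130],[95,130],[95,-130]])
    def f(p):
        co,si=np.cos(p[2]),np.sin(p[2]);P=np.c_[L@np.array([[co,si],[-si,co]])+p[:2],np.full(4,z)]
        q=proj(cal,P);return np.concatenate([min(q-np.array(t),key=np.linalg.norm) for t in pts])
    o=least_squares(f,[*x0,.41]);print(o.x[:2].round(1),np.degrees(o.x[2]).round(2),o.fun.round(1))
print("lid");fit(S,[(342,173.2),(425.6,168.4),(443.6,218.2),(351.8,224.2)],215,(535,232))
fit(D,[(278.3,187.5),(339.3,193.3),(333,258.2),(258.5,252.5)],215,(535,232))
print("case");fit(S,[(340.5,185),(422.5,179.5),(438.5,229.5),(350,236.5)],162,(535,232))
fit(D,[(336.5,207),(328.5,272.5),(261,267)],162,(535,232))
fit(D,[(277.5,202),(336.5,207),(328.5,272.5),(261,267)],162,(535,232))
```

```text
lid
[534.2 233.5] 23.2 [-0.5  0.1  1.  -0.7  0.4 -0.3 -0.9  0.6]
[530.3 230.3] 24.28 [-0.9  0.2  0.8 -0.7 -0.5  0.6  0.5 -0.2]
case
[535.9 233.1] 23.35 [-0.3  0.3  0.2  0.1  0.8 -0.3 -0.7 -0.2]
[533.7 236.4] 25.03 [ 0.5 -0.9  1.8  0.3 -2.2  0. ]
[532.5 235.9] 24.55 [-1.  -0.4  1.2 -0.6  1.9  0.5 -2.1 -0.2]
```

The scene camera puts case minus lid at (+1.7,-0.4). The side view's case reading has 2 px residuals, so I'll re-read it enlarged.

Run:
```python
from h import *
im=cv2.imread("pics/side0.png")
def c(im,x,y,w=32,h=24):return cv2.resize(im[y:y+h,x:x+w],(400,300),interpolation=cv2.INTER_CUBIC)
def g(a):
    for k in range(0,400,50): cv2.line(a,(k,0),(k,5),(0,0,255)); 
    return np.clip(a.astype(float)*1.8,0,255).astype(np.uint8)
cv2.imwrite("pics/d0c.png",np.vstack([np.hstack([g(c(im,262,190)),g(c(im,318,196))]),np.hstack([g(c(im,250,256)),g(c(im,312,260))])]))
im=cv2.imread("pics/side4.png")
cv2.imwrite("pics/d4c.png",np.vstack([np.hstack([g(c(im,264,178)),g(c(im,324,182))]),np.hstack([g(c(im,248,240)),g(c(im,316,246))])]))
```

View pics/d0c.png

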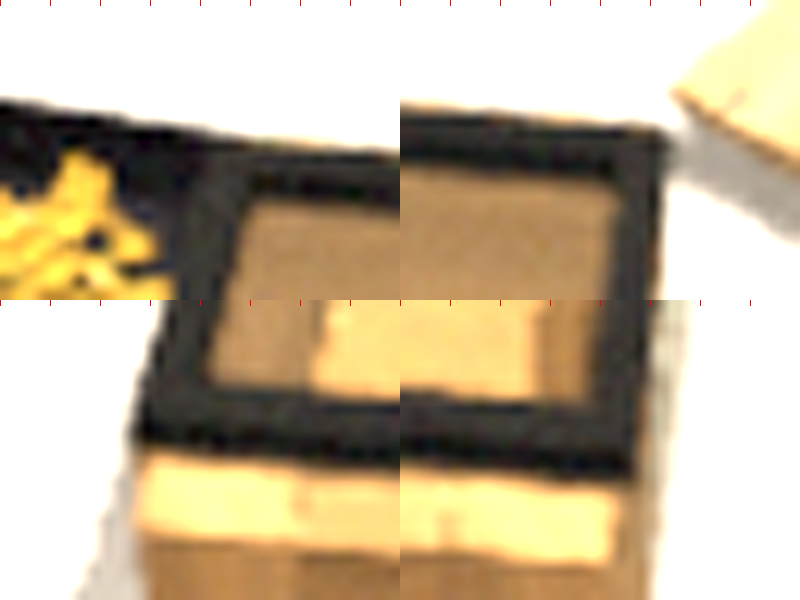

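View pics/d4c.png

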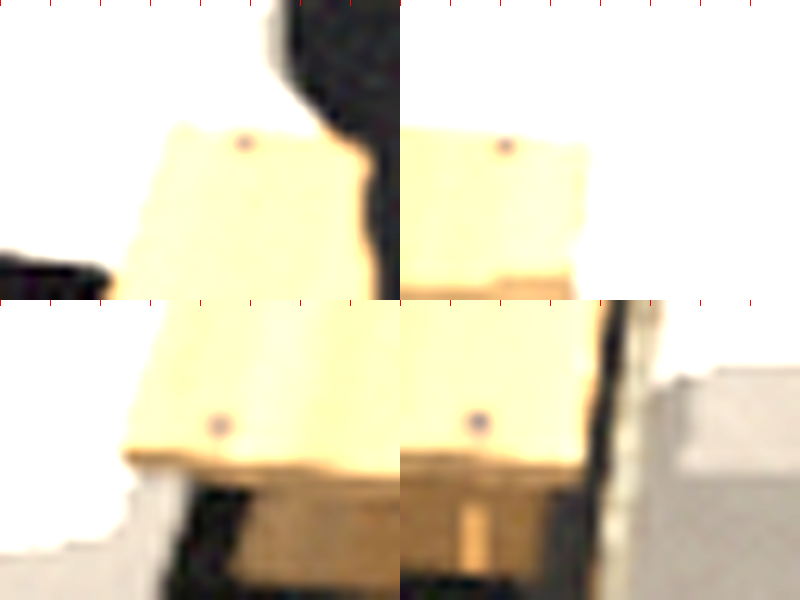

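Run:
```python
from h import *
def c(im,x,y,w=32,h=24):return np.clip(cv2.resize(im[y:y+h,x:x+w],(400,300),interpolation=cv2.INTER_CUBIC)*1.8,0,255).astype(np.uint8)
im=cv2.imread("pics/scene0.png")
cv2.imwrite("pics/s0c.png",np.vstack([np.hstack([c(im,330,175),c(im,408,168)]),np.hstack([c(im,336,220),c(im,420,215)])]))
im=cv2.imread("pics/scene4.png")
cv2.imwrite("pics/s4c.png",np.vstack([np.hstack([c(im,330,163),c(im,412,158)]),np.hstack([c(im,338,212),c(im,424,206)])]))
```

```text
(no output)
```

View pics/s0c.png

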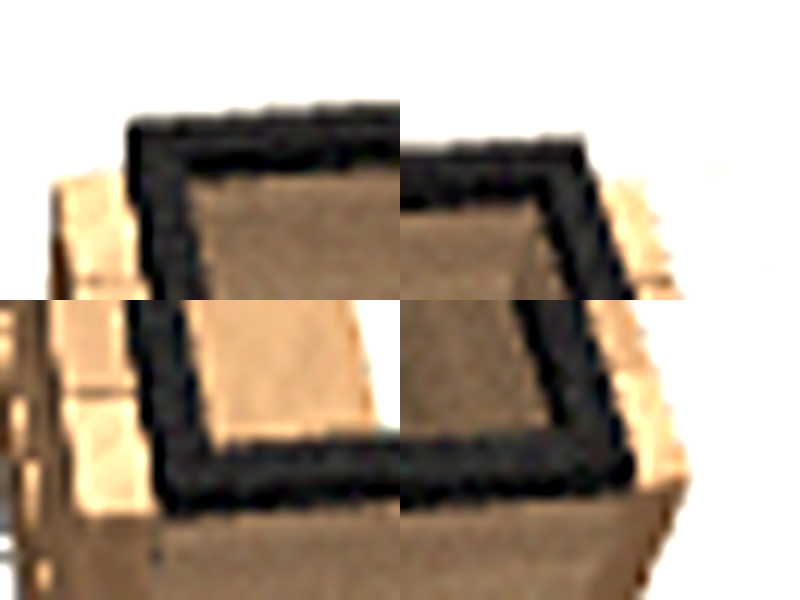

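View pics/s4c.png

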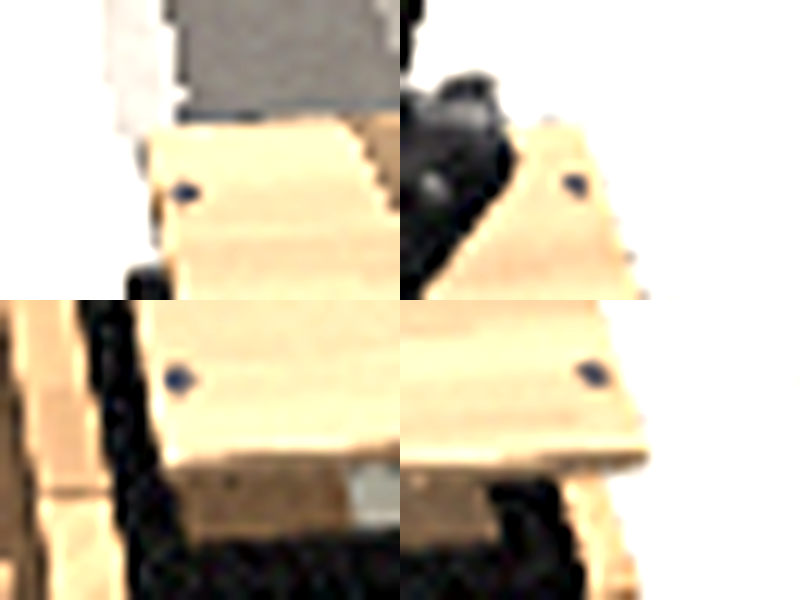

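Run:
```python
from h import *
from scipy.optimize import least_squares
S=r.calibration("scene");D=r.calibration("side")
def fit(cal,pts,z,x0=(535,232)):
    L=np.array([[-95,-130],[-95,130],[95,130],[95,-130]])
    def f(p):
        co,si=np.cos(p[2]),np.sin(p[2]);P=np.c_[L@np.array([[co,si],[-si,co]])+p[:2],np.full(4,z)]
        q=proj(cal,P);return np.concatenate([min(q-np.array(t),key=np.linalg.norm) for t in pts])
    o=least_squares(f,[*x0,.41]);print(o.x[:2].round(1),np.degrees(o.x[2]).round(2),o.fun.round(1));return o.x
for n,cal,l,c in(("S",S,[(342.2,173.2),(426.4,168),(443.8,217.8),(351,224.4)],[(341,184.8),(422.6,179.4),(438.4,227.2),(349.9,234.7)]),
 ("D",D,[(277.6,188),(339,193.6),(330.6,259.2),(257.9,252)],[(278.4,201.6),(338.8,206.4),(330.6,272.4),(261.2,266.2)])):
    print(n);a=fit(cal,l,215);b=fit(cal,c,162);print("case-lid",(b-a)[:2],np.degrees((b-a)[2]))
```

```text
S
[533.7 233.7] 23.0 [-0.5 -0.1  0.4 -0.3  0.2  0.1 -0.1  0.2]
[531.5 232.4] 23.36 [-0.6 -0.6  0.1 -0.9  0.9  0.8 -0.4  0.3]
case-lid [-2.29363282 -1.22791232] 0.3532630818191224
D
[532.  232.6] 23.62 [-0.5 -0.3  0.7 -0.4  0.2  0.2 -0.4  0.2]
[529.9 232.6] 24.23 [-0.3 -0.4  0.4 -0.2  0.9  0.3 -1.  -0. ]
case-lid [-2.03016245  0.01000333] 0.6095969541036548
```

After re-reading, all three cameras agree: the case lies about (-2.3,-0.9) mm from the lid, with yaw within 0.4°. That's -2.5 mm along tool x. I'll correct that and lower the cleats into the mouth.

```bash
python3 -m inch '[{"offset":[-0.25,0,0],"turn":-0.2,"jaw":-1},{"offset":[0,0,0.5],"turn":0,"jaw":-1},{"offset":[0,0,0.5],"turn":0,"jaw":-1},{"offset":[0,0,0.5],"turn":0,"jaw":-1},{"offset":[0,0,0.5],"turn":0,"jaw":-1},{"offset":[0,0,0.5],"turn":0,"jaw":-1},{"offset":[0,0,0.5],"turn":0,"jaw":-1},{"offset":[0,0,0],"turn":0,"jaw":-1},{"offset":[0,0,0],"turn":0,"jaw":-1}]'
python3 - <<'E'
from h import *
s=r.state();print(s["position"],s["contact_force"],s["ft_torque"])
E
```

```text
time_s: 13.88
position: [531.9, 230.5, 212.4]
eef_rot: [0.979, 0.204, 0.0, -0.0]
contact_force: [0.7, -0.1, -4.0]
grip_width: 36.4
[531.9465735  230.48182649 212.42137782] [ 0.68019743 -0.14683974 -3.98975921] [ 0.06397164 -0.02371513  0.01607174]
```

The cleats are about 8 mm inside with no contact force. Continuing down onto the seal.

```bash
python3 -m inch '[{"offset":[0,0,0.4],"turn":0,"jaw":-1},{"offset":[0,0,0.4],"turn":0,"jaw":-1},{"offset":[0,0,0.3],"turn":0,"jaw":-1},{"offset":[0,0,0],"turn":0,"jaw":-1},{"offset":[0,0,0],"turn":0,"jaw":-1}]'; python3 -m inch '[{"offset":[0,0,0.15],"turn":0,"jaw":-1},{"offset":[0,0,0.15],"turn":0,"jaw":-1},{"offset":[0,0,0],"turn":0,"jaw":-1},{"offset":[0,0,0],"turn":0,"jaw":-1}]'
python3 - <<'E'
from h import *
s=r.state();print(s["position"],s["contact_force"],s["ft_torque"])
E
```

```text
time_s: 14.5
position: [531.9, 230.4, 201.3]
eef_rot: [0.979, 0.204, 0.0, -0.0]
contact_force: [-0.0, -0.2, -3.6]
grip_width: 36.6
time_s: 15.0
position: [531.9, 230.4, 198.3]
eef_rot: [0.979, 0.204, 0.0, 0.0]
contact_force: [-0.5, -0.1, -3.4]
grip_width: 35.9
[531.86202895 230.37156753 198.31226563] [-0.46262819 -0.10784907 -3.42294579] [-0.0575598  -0.00375147  0.01471216]
```

```bash
python3 -m inch '[{"offset":[0,0,0.1],"turn":0,"jaw":-1},{"offset":[0,0,0.1],"turn":0,"jaw":-1},{"offset":[0,0,0],"turn":0,"jaw":-1},{"offset":[0,0,0],"turn":0,"jaw":-1}]'; python3 -m inch '[{"offset":[0,0,0.1],"turn":0,"jaw":-1},{"offset":[0,0,0],"turn":0,"jaw":-1},{"offset":[0,0,0],"turn":0,"jaw":-1}]'
python3 - <<'E'
from h import *
s=r.state();print(s["position"],s["contact_force"],s["ft_torque"])
E
```

```text
time_s: 15.5
position: [531.9, 230.4, 196.5]
eef_rot: [0.979, 0.204, 0.0, -0.0]
contact_force: [-2.1, -0.5, 1.5]
grip_width: 36.4
time_s: 15.88
position: [531.9, 230.5, 195.5]
eef_rot: [0.979, 0.205, 0.0, -0.0]
contact_force: [-2.3, -1.7, 3.3]
grip_width: 36.5
[531.90449024 230.48403111 195.54027808] [-2.30674597 -1.73520892  3.28096888] [-0.35274716  0.39236682 -0.0108068 ]
```

Contact began near TCP z 198, as predicted, and stiffness fits 3 N/mm. Two more millimetres, then I'll check the images.

```bash
python3 -m inch '[{"offset":[0,0,0.1],"turn":0,"jaw":-1},{"offset":[0,0,0.1],"turn":0,"jaw":-1},{"offset":[0,0,0],"turn":0,"jaw":-1},{"offset":[0,0,0],"turn":0,"jaw":-1}]'
python3 - <<'E'
from h import *
s=r.state();print(s["position"],s["contact_force"],s["ft_torque"])
M=R.from_quat(s["eef_rot"]).as_matrix();print(np.degrees(np.arctan2(M[1,0],M[0,0])),M[:,2])
for n in("scene","side","wrist"):cv2.imwrite(f"pics/{n}5.png",r.capture(n)[:,:,::-1])
im=cv2.imread("pics/scene5.png")[150:260,325:455];a=cv2.resize(im,None,fx=5,fy=5,interpolation=cv2.INTER_CUBIC);cv2.imwrite("pics/s5.png",np.clip(a*1.5,0,255))
im=cv2.imread("pics/side5.png")[170:310,240:370];a=cv2.resize(im,None,fx=4,fy=4,interpolation=cv2.INTER_CUBIC);cv2.imwrite("pics/d5.png",np.clip(a*1.5,0,255))
E
```

```text
time_s: 16.38
position: [531.9, 230.5, 193.9]
eef_rot: [0.979, 0.204, 0.0, 0.0]
contact_force: [-4.2, -2.3, 9.0]
grip_width: 36.2
[531.91572993 230.46672885 193.92004098] [-4.15931195 -2.33690367  9.02788866] [-0.52617825  0.72523937 -0.11672387]
23.597447927645277 [ 3.15051859e-04 -3.95658532e-05 -9.99999950e-01][ WARN:0@3.596] global loadsave.cpp:1063 imwrite_ Unsupported depth image for selected encoder is fallbacked to CV_8U.
```

View pics/s5.png

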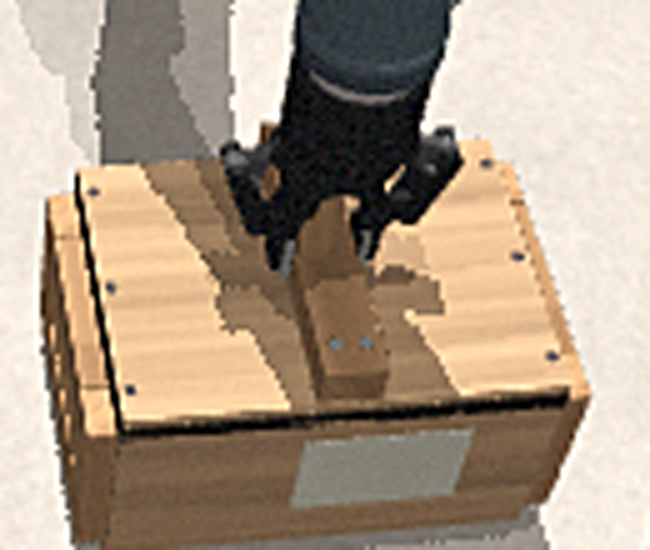

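View pics/d5.png

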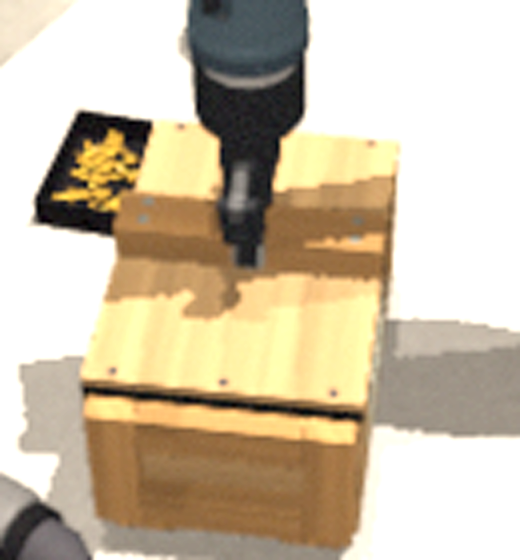

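View pics/wrist5.png

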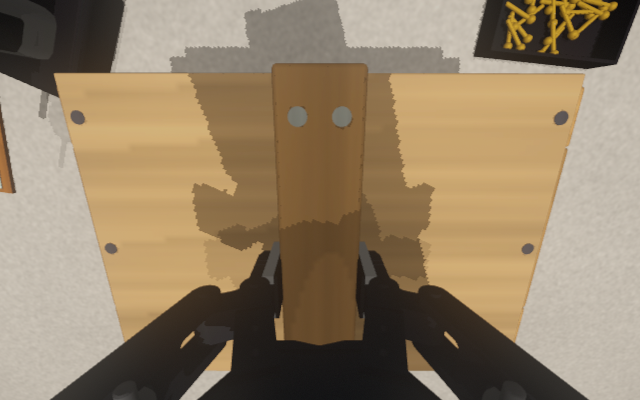

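The lid looks seated all round, but the wrist view shows a thin sliver beyond the right edge, near (584,90). I'll zoom in on both sides.

Run:
```python
from h import *
im=cv2.imread("pics/wrist5.png")
def c(x,y,w=64,h=72):return cv2.resize(im[y:y+h,x:x+w],(400,450),interpolation=cv2.INTER_CUBIC)
cv2.imwrite("pics/w5c.png",np.hstack([c(40,60),c(540,60)]))
cal=r.calibration("wrist");print(cal["xyz"])
# predicted batten outer top corner given case pose
for cx,cy in((532.5,229.7),):
    th=np.radians(23.45);X=np.array([np.cos(th),np.sin(th)]);Y=np.array([-np.sin(th),np.cos(th)])
    for a,b,z in((95,148,150),(95,-148,150),(50,-148,150),(50,148,150),(95,130,187),(95,-130,187),(95,-130,155),(0,-148,150),(0,-130,187)):
        print(a,b,z,proj(cal,[*(np.array([cx,cy])+a*X+b*Y),z]).round(1))
```

```text
[603.29401181 261.63792747 314.52600282]
95 148 150 [[48.9 76.8]]
95 -148 150 [[593.1  78.2]]
50 -148 150 [[570.  160.6]]
50 148 150 [[ 71.3 159.4]]
95 130 187 [[10.1 66.5]]
95 -130 187 [[633.1  68.1]]
95 -130 155 [[567.9  77. ]]
0 -148 150 [[548.5 237.3]]
0 -130 187 [[569.7 267.8]]
```

View pics/w5c.png

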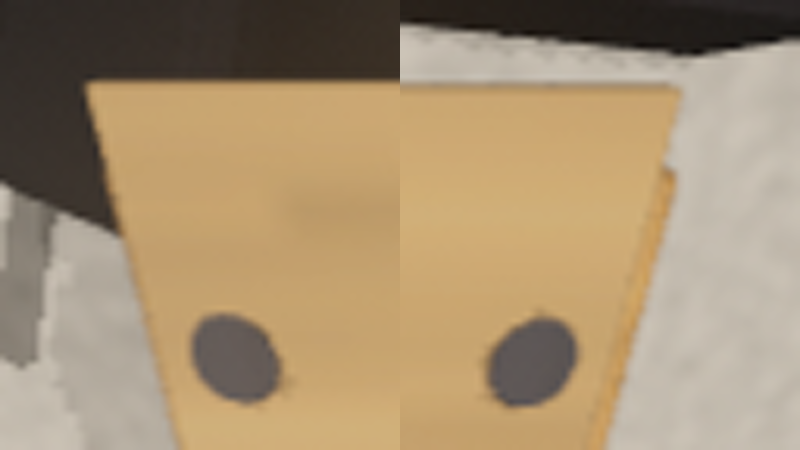

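Run:
```python
from h import *
import pickle
from scipy.optimize import brentq
c2,s2=pickle.load(open("w2.pkl","rb"));c5=r.calibration("wrist")
a,b=(176.2,90.4),(462.3,91.5)
f=lambda z:np.linalg.norm(onz(c2,a,z)-onz(c2,b,z))-296
z=brentq(f,80,160);print("batten top z",z)
A,B=onz(c2,a,z),onz(c2,b,z);th=np.radians(23.45);X=np.array([np.cos(th),np.sin(th)]);Y=np.array([-np.sin(th),np.cos(th)])
C0=np.array([532.6,229.6]);print("rel",(A[:2]-C0)@X,(A[:2]-C0)@Y,(B[:2]-C0)@X,(B[:2]-C0)@Y)
for zz in(z,140,147,150):
    # w5 right batten outer edge points
    P=onz(c5,(583.0,87.5),zz);Q=onz(c5,(576.5,120),zz)
    pl=onz(c5,(573.9,120),166);pr=onz(c5,(66,120),166)
    print(zz,"case centre y along Y rel C0:",(P[:2]-C0)@Y+148,(Q[:2]-C0)@Y+148,"corner x",(P[:2]-C0)@X,"lid centre y rel C0",((pl+pr)[:2]/2-C0)@Y,"lid w",np.linalg.norm(pl-pr))
```

```text
batten top z 144.6549922770132
rel 90.7912433613265 147.85769924043998 91.29889029467334 -148.14186544604908
144.6549922770132 case centre y along Y rel C0: -0.46112046428240205 -1.850737738784403 corner x 90.64735698472758 lid centre y rel C0 0.7767789232741928 lid w 260.61328350864466
140 case centre y along Y rel C0: -4.5639229044363105 -5.991619999975711 corner x 91.00476676223732 lid centre y rel C0 0.7767789232741928 lid w 260.61328350864466
147 case centre y along Y rel C0: 1.6057150610007795 0.23528094924296283 corner x 90.46730755850834 lid centre y rel C0 0.7767789232741928 lid w 260.61328350864466
150 case centre y along Y rel C0: 4.249845617616728 2.903952784622362 corner x 90.2369678997673 lid centre y rel C0 0.7767789232741928 lid w 260.61328350864466
```

The lid's offset from the case along y is about 1–2.6 mm, within the 5 mm play and 9 mm limit. The wrist moment is what a 4.8 N sideways seal-friction force at the tip would give, so the push is central. The push reads 9 N now, so one more millimetre should give about 12 N, then I'll hold.

```bash
python3 -m inch '[{"offset":[0,0,0.1],"turn":0,"jaw":-1},{"offset":[0,0,0],"turn":0,"jaw":-1},{"offset":[0,0,0],"turn":0,"jaw":-1},{"offset":[0,0,0],"turn":0,"jaw":-1}]'
python3 - <<'E'
from h import *
s=r.state();print(s["position"],s["contact_force"],s["ft_torque"])
E
```

```text
time_s: 17.02
position: [531.9, 230.5, 193.2]
eef_rot: [0.979, 0.204, 0.0, 0.0]
contact_force: [-5.0, -2.2, 11.2]
grip_width: 36.7
[531.94276736 230.4564624  193.20353917] [-5.02239386 -2.19182887 11.15463832] [-5.81737955e-01  9.04983856e-01  2.43413487e-04]
```

The push is about 11.2 N (around 15.5 N on the seal with the lid's weight), mid-window. Holding.

```bash
Z='{}'; python3 -m inch '[{"offset":[0,0,0],"turn":0,"jaw":-1},{"offset":[0,0,0],"turn":0,"jaw":-1},{"offset":[0,0,0],"turn":0,"jaw":-1},{"offset":[0,0,0],"turn":0,"jaw":-1},{"offset":[0,0,0],"turn":0,"jaw":-1},{"offset":[0,0,0],"turn":0,"jaw":-1},{"offset":[0,0,0],"turn":0,"jaw":-1},{"offset":[0,0,0],"turn":0,"jaw":-1},{"offset":[0,0,0],"turn":0,"jaw":-1},{"offset":[0,0,0],"turn":0,"jaw":-1},{"offset":[0,0,0],"turn":0,"jaw":-1},{"offset":[0,0,0],"turn":0,"jaw":-1},{"offset":[0,0,0],"turn":0,"jaw":-1},{"offset":[0,0,0],"turn":0,"jaw":-1},{"offset":[0,0,0],"turn":0,"jaw":-1},{"offset":[0,0,0],"turn":0,"jaw":-1}]'; python3 -m inch '[{"offset":[0,0,0],"turn":0,"jaw":-1},{"offset":[0,0,0],"turn":0,"jaw":-1},{"offset":[0,0,0],"turn":0,"jaw":-1},{"offset":[0,0,0],"turn":0,"jaw":-1},{"offset":[0,0,0],"turn":0,"jaw":-1},{"offset":[0,0,0],"turn":0,"jaw":-1},{"offset":[0,0,0],"turn":0,"jaw":-1},{"offset":[0,0,0],"turn":0,"jaw":-1},{"offset":[0,0,0],"turn":0,"jaw":-1},{"offset":[0,0,0],"turn":0,"jaw":-1},{"offset":[0,0,0],"turn":0,"jaw":-1},{"offset":[0,0,0],"turn":0,"jaw":-1},{"offset":[0,0,0],"turn":0,"jaw":-1},{"offset":[0,0,0],"turn":0,"jaw":-1},{"offset":[0,0,0],"turn":0,"jaw":-1},{"offset":[0,0,0],"turn":0,"jaw":-1},{"offset":[0,0,0],"turn":0,"jaw":-1},{"offset":[0,0,0],"turn":0,"jaw":-1}]'
python3 - <<'E'
from h import *
s=r.state();print(s["position"],s["contact_force"],s["ft_torque"])
for n in("scene","side"):cv2.imwrite(f"pics/{n}6.png",r.capture(n)[:,:,::-1])
a=cv2.imread("pics/scene6.png")[160:250,325:455];b=cv2.imread("pics/side6.png")[170:290,250:360]
f=lambda i:np.clip(cv2.resize(i,(400,400*i.shape[0]//i.shape[1]),interpolation=cv2.INTER_CUBIC)*1.6,0,255).astype(np.uint8)
a,b=f(a),f(b);h=max(len(a),len(b));p=lambda i:cv2.copyMakeBorder(i,0,h-len(i),0,0,0)
cv2.imwrite("pics/e6.png",np.hstack([p(a),p(b)]))
E
```

```text
time_s: 19.02
position: [531.9, 230.4, 193.2]
eef_rot: [0.979, 0.204, 0.0, 0.0]
contact_force: [-4.5, -2.8, 9.8]
grip_width: 36.4
time_s: 21.28
position: [531.9, 230.4, 193.2]
eef_rot: [0.979, 0.204, 0.0, 0.0]
contact_force: [-3.8, -1.9, 10.4]
grip_width: 36.2
[531.92979235 230.42842645 193.19167698] [-3.77976094 -1.88530011 10.40831762] [-5.63255376e-01  9.46052165e-01  7.39271242e-04]
```

View pics/e6.png

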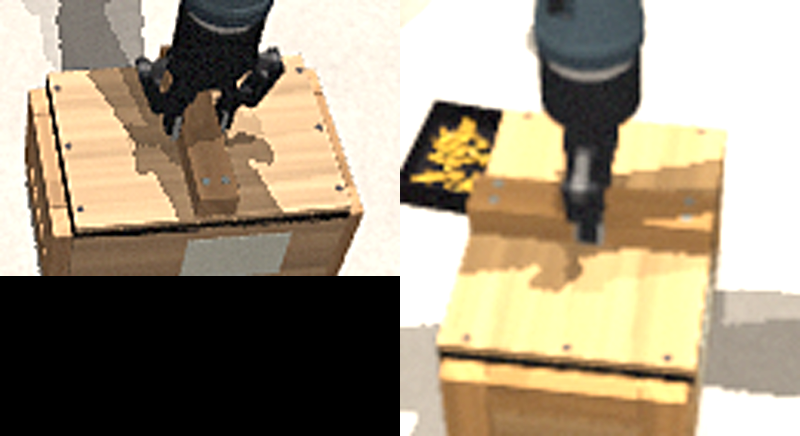

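View pics/scene6.png

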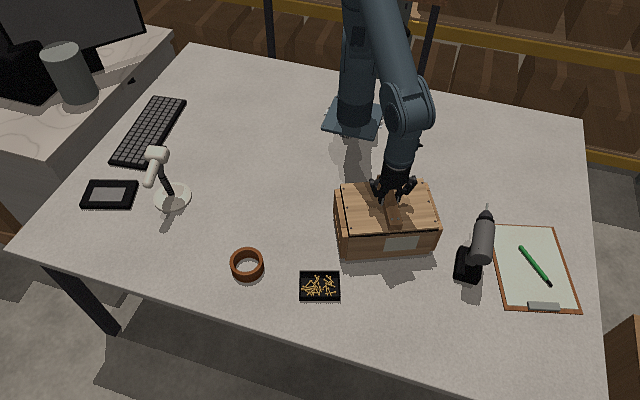

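The lid is seated with an even black seal line, and the bystanders are at their original pixels. The push has settled near 10.4 N, so I'll trim it by 0.5 mm to the requested 12 N and hold another 3+ s.

```bash
python3 -m inch '[{"offset":[0,0,0.05],"turn":0,"jaw":-1},{"offset":[0,0,0],"turn":0,"jaw":-1},{"offset":[0,0,0],"turn":0,"jaw":-1},{"offset":[0,0,0],"turn":0,"jaw":-1},{"offset":[0,0,0],"turn":0,"jaw":-1},{"offset":[0,0,0],"turn":0,"jaw":-1},{"offset":[0,0,0],"turn":0,"jaw":-1},{"offset":[0,0,0],"turn":0,"jaw":-1},{"offset":[0,0,0],"turn":0,"jaw":-1},{"offset":[0,0,0],"turn":0,"jaw":-1},{"offset":[0,0,0],"turn":0,"jaw":-1},{"offset":[0,0,0],"turn":0,"jaw":-1},{"offset":[0,0,0],"turn":0,"jaw":-1},{"offset":[0,0,0],"turn":0,"jaw":-1},{"offset":[0,0,0],"turn":0,"jaw":-1},{"offset":[0,0,0],"turn":0,"jaw":-1},{"offset":[0,0,0],"turn":0,"jaw":-1},{"offset":[0,0,0],"turn":0,"jaw":-1}]'; python3 -m inch '[{"offset":[0,0,0],"turn":0,"jaw":-1},{"offset":[0,0,0],"turn":0,"jaw":-1},{"offset":[0,0,0],"turn":0,"jaw":-1},{"offset":[0,0,0],"turn":0,"jaw":-1},{"offset":[0,0,0],"turn":0,"jaw":-1},{"offset":[0,0,0],"turn":0,"jaw":-1},{"offset":[0,0,0],"turn":0,"jaw":-1},{"offset":[0,0,0],"turn":0,"jaw":-1},{"offset":[0,0,0],"turn":0,"jaw":-1},{"offset":[0,0,0],"turn":0,"jaw":-1},{"offset":[0,0,0],"turn":0,"jaw":-1},{"offset":[0,0,0],"turn":0,"jaw":-1},{"offset":[0,0,0],"turn":0,"jaw":-1},{"offset":[0,0,0],"turn":0,"jaw":-1},{"offset":[0,0,0],"turn":0,"jaw":-1},{"offset":[0,0,0],"turn":0,"jaw":-1}]'
python3 - <<'E'
from h import *
s=r.state();print(s["time_s"],s["position"],s["contact_force"])
E
```

```text
time_s: 23.62
position: [531.9, 230.4, 192.8]
eef_rot: [0.979, 0.204, 0.0, 0.0]
contact_force: [-4.9, -2.0, 11.8]
grip_width: 36.6
time_s: 25.62
position: [532.0, 230.4, 192.8]
eef_rot: [0.979, 0.204, 0.0, 0.0]
contact_force: [-4.3, -3.4, 11.4]
grip_width: 36.6
25.625 [531.95111629 230.42992109 192.80915341] [-4.2922521  -3.35055511 11.39713587]
```

Run:
```python
from rig import r
print(r.sign_off())
```

```text
the job is handed in; nothing more can be done
None
```

The lid is on the case and I handed the job in at 25.6 s with the gripper still holding the batten and pressing. The sign-off gives no verdict, so what follows is my own readings.

- **Push:** steady at 9.8–11.8 N for about 8.5 s, and 11.4 N at hand-in. With roughly 4 N of lid weight that puts about 15.5 N on the seal.
- **Seal:** squeezed about 5 mm on average, worked out from how far the lid came down after first contact. The seal joints can't be read directly; the seal line looked even on the sides the cameras could see.
- **Fit:** the tool was vertical and the lid measured level to about 0.3° in the grip. Its sides match the case to within about 0.6°, and its middle is within about 3 mm.
- **Bystanders:** the driver, tray, tape roll and scanner are at the same places in the last picture as in the first.

**Checks that disagreed:**
- My first reading of where the case stood differed between cameras by up to about 5 mm. Re-reading enlarged crops brought lid against case into agreement to about 1.6 mm.
- While pressing, the wrist showed about 5 N sideways. I put it down to friction on the seal, because the wrist moment fits that and the cleats had entered freely.
- A late wrist picture suggested the lid sits 1 to 2.6 mm off centre along the long side, which is inside the 5 mm play.

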